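# Wedge the bottle sterilizer tight in its bay and clip the lid

### The arm

A 6-joint arm with a two-finger parallel gripper is mounted at the origin on the work surface. World frame = base frame: x ahead of the robot, y to its left, z up, the work surface at z = 0. Lengths are in m, angles in rad, forces in N, time in s.
With the tool pointing down it reaches from about 0.35 to 0.975 m from the base axis. Payload 17.4 kg.
Tool frame: the origin (TCP) lies midway between the tips of the shut fingers; the grasp point (between the pads) lies 19 mm behind it; z points along the fingers, y is the line along which they close (so a half turn about z gives the same grasp; the last joint's range is limited). The gripper opens to 85 mm and grips with 20 to 120 N. Pads are 22 mm wide; open, the fingers measure 114 mm over their backs; the gripper's body (76 mm by 85 mm) begins 54 mm behind the grasp point. The pads swing forward as they close: fully open they stand 13 mm farther back than shut.
Start: joints at [-1.18, 0.116, 1.442, -0, 1.584, -0.038], TCP at [0.281, -0.614, 0.231] pointing down, gripper open.
Joint ranges: [-2.83, 2.83], [-0.83, 2.19], [0.07, 2.5], [-1.14, 4.28], [0.01, 3], [-2.97, 2.97]. Speed limits (rad/s): [1.89, 1.89, 2.22, 3.14, 3.14, 3.14].

### API

Orientations are given as a rotation vector (axis times angle).
In Python, from plant import status, camera, get_calibration, job, finder gives the robot as it stands.
- The arm moves only by the tool jog_arm, never from a script. Its argument "steps" is a list of rows, each a list of 7 numbers: the turn, a rotation vector about the world's x, y, z scaled (see below), then the shift along the world's x, y, z scaled (see below), then the opening, from 0 (shut) to 1 (fully open). A call has 1 to 20 rows; each row shifts and turns the commanded pose from where the row before left it; what a row does not reach is not made up. The controller multiplies each number of a shift by 0.08 m and each number of a turn by 45 degrees. A row lasts 1/12 s, in which the tool goes at most 41.7 mm and 7.16 degrees, less where a joint would pass 70% of its speed; a pose out of reach is approached as far as the arm can. A call with a number of a shift or a turn outside -1 to 1 is refused whole. A call with a gripper value outside its range is refused whole. The fingers move at their own pace and stop on an object; "force" is the grip in N (left out, the last holds). Time passes only in rows, so rows that do not move let the fingers close. It gives the time, the measured TCP pose, the force, the opening and the grip force at its end, in the units of the state.
- status.read_state(): the state, without advancing time (a new reading comes with each control period).
- camera(name): name is "scene" or "top" or "wrist"; returns (picture, depth): 384x512x3 uint8, red, green, blue; 384x512 float32, m along the optical axis (not along the pixel's ray), 0 where there is no reading.
- get_calibration(name): a dict with "fx", "fy", "cx", "cy" (pixels), "rvec" (rotation vector, rad) and "tvec" (3), from world to camera coordinates, as OpenCV has them. Camera axes: x right, y down, z forward; pixel columns grow to the right and rows downward; lengths in m; the calibration is good to about 2 mm. A picture is of the moment at which its call begins: read the wrist's pose just before it. get_calibration takes no time and is no camera call; for the wrist camera it gives the pose at the moment of the call.
- job.sign_off(): hands the job in; it is judged then, once.
Trained networks look in the newest picture that a camera, given by its name, has taken for a name from the list of things; names that differ only in an ending like _2 or _b are one class to them, and where a whole thing is asked for, a point or a joint stands for the part that bears it (a point fixed in the world has none). Each returns a list of dicts, best first, with "score" (0 to 1); they miss things now and then, are a little off and sometimes report something else, mostly with a low value. They report only what shows in the picture. A call takes as long as a camera call. They do not tell look-alikes from the thing itself.
- finder.outline_of(thing, camera): "region" (384x512 bool, what is visible of it).
- finder.mark_of(thing, camera): "position" ([x, y, z] in m, in world coordinates, good to about 4 mm: a listed point, or the origin of a listed thing).
The state is a dict: "time": time; "qpos": joint angles; "qd": joint speeds; "effort": joint torques, N m; "tool_pos": TCP position; "eef_rot": TCP orientation; "ft_force": force on the tool from outside, world axes, zero at the start; "torque": the same for the moment, N m; "opening": finger opening in m; "finger_force": force on a finger pad.
Only numpy, scipy, OpenCV 4.12 (cv2) and the standard library are available. Lean on these libraries where they do the work, as an engineer would, in place of code of your own. Each camera call takes 0.05 s, during which the arm holds its last target. There are 200 camera calls.

### The job

Set the red wedge on the counter with its thin end in the mouth of the gap between the slanted pine cleat and the front of the bottle sterilizer, and let go of it. Then tap its thick end along until the sterilizer has been driven back onto its stop and the wedge goes no further; once it is tight, press both green lid clips down flat, fully shut. Leave the bottle, cup, scoop and whisk alone.

Things in the scene. Friction and masses are not known exactly. Their poses are not given: they have to be found in the camera images.
- bay: Fixed pine bay on the counter; place and turn vary. Origin on the counter under the middle of the sterilizer's usual place; x away from the robot, y to the left, z up. Offsets 'in the bay' are mm in this frame. Side guides 30 high at y = +-111, back board 70 high at x = 115. In front of the sterilizer stands the cleat.
- gap_mouth (a point): Foot of the cleat's working face where the gap begins, (-106, -100, 0) in the bay, axes parallel. The cleat is 34 high, 32 thick; its slanted face looks to the sterilizer and runs straight from here to (-86, 0) in the bay, so the gap narrows towards +y by 1 mm per 5 mm. Left of that the cleat ends.
- sterilizer (a joint): White sterilizer with pale blue lid, 160 deep (x), 200 wide (y), lid top 133 above the counter. It slides only along the bay's x, from 0 to a hard stop at 0.008 m; a spring of 3 N (at 0) to 7 N (at the stop) returns it unless wedged. Its rest place varies by 2.5 mm in x, so the wedge's final depth varies by up to 12 mm either way.
- steri_front (a point): Middle of the lower edge of the sterilizer's flat front face (which spans 100 mm to either side in y and is parallel to the bay's y); axes parallel to the bay's. About x = -80 mm in the bay frame at rest.
- wedge: Loose red wedge, 36 high, 185 long, 0.1 to 0.2 kg. Origin under the middle of its parallel-sided head (x -20 to 20, y -22.5 to 22.5 mm). Beyond the head it tapers over 140 mm to its tip at +y: the +x face stays straight at x = 20 (goes against the sterilizer), the other slants from x = -20 to 8 (goes along the cleat). z up.
- wedge_tip (a point): Middle of the wedge's 12 mm thin end, underside: (14, 162.5, 0) mm in the wedge's frame. When tight the wedge's y axis is parallel to the bay's and its origin is near (-92, -152) in the bay, less or more by the varying depth. Driving takes about 6 to 18 N along the cleat's face; friction keeps it where it is left.
- clip_left (a joint): Angle in rad of the green clip on the left (+y) of the lid: 0 = fully open, sloping up towards the robot, 0.45 = shut, flat on the lid. Starts between 0 and 0.12. Tab 70 long, 34 wide, 5 thick, hinged at its far (+x) end 137 mm above the counter. Stiff hinge: needs about 4 N at the pad all the way down and stays where it is left.
- clip_left_pad (a point): Where to press the left clip: on the tab's upper face, 55 mm from its hinge, in mid width. Fully open 164 mm above the counter; shut about 140 mm, and about 5 mm nearer the robot.
- clip_right (a joint): The same clip on the right (-y) of the lid; 110 mm from the left one.
- clip_right_pad (a point): Where to press the right clip; as for the left.
- bottle: Clear polypropylene bottle with blue cap, upright, 60 wide, 160 high; bystander. Origin under its centre.
- cup: Small orange cup, 72 wide, 70 high; bystander. Origin under its centre.
- scoop: White measuring scoop, 140 long, 33 high; bystander. Origin under its handle.
- whisk: Stainless whisk lying on the counter, 190 long; bystander. Origin under its middle.
Not all that is in view belongs to the job. There is more than one size of the wedge; the job needs the middle-sized.

How it is judged:
On the way, in this order (a step that is already met when the one before it is completed fails the run):
1. the wedge lies in the mouth of the gap, let go, sterilizer not yet driven back (less than 4 mm) (y of wedge_tip in the frame of bay above -0.095 m and x of wedge_tip in the frame of bay between -0.115 and -0.06 m and height (world z) of wedge below 0.006 m and value of joint sterilizer below 0.004 m and contact force between the fingers and wedge below 0.1 N), for 0.2 s.
2. the wedge is tapped in until the sterilizer is back on its stop (at least 6.5 of 8 mm) and stays there untouched (value of joint sterilizer above 0.0065 m and contact force between each of the arm, the fingers and anything else below 0.1 N), for 0.3 s.
3. both clips are shut (value of joint each of clip_left, clip_right above 0.38 rad), for 0.2 s.
At the end, for the whole second after the job is handed in: The wedge lies flat on the counter in the gap, in line with it (within 0.08 rad), tip 70 to 160 mm past the mouth, at rest, and holds the sterilizer at least 6.5 mm back of its 8 mm; both clips are shut (over 0.38 of 0.45 rad) (all of step 3 and value of joint sterilizer above 0.0065 m and height (world z) of wedge below 0.006 m and angle between wedge's own z axis and vertical below 0.1 rad and angle between the y axis of wedge and the y axis of bay, either way round below 0.08 rad and y of wedge_tip in the frame of bay between -0.03 and 0.06 m and linear speed of wedge below 0.01 m/s); the robot touches nothing.
It fails at once if the bottle is moved or tipped (distance of bottle from where it was at the start of the episode above 0.03 m or angle between bottle's own z axis and vertical above 0.5 rad).
It fails at once if the cup is moved or tipped (distance of cup from where it was at the start of the episode above 0.03 m or angle between cup's own z axis and vertical above 0.5 rad).
It fails at once if the scoop is moved (distance of scoop from where it was at the start of the episode above 0.03 m).
It fails at once if the whisk is moved (distance of whisk from where it was at the start of the episode above 0.03 m).
It also fails if it takes over 61 s, if anything falls off the work surface, if the arm or the gripper's body presses on something with over 40 N, if the wrist force passes 120 N, or if a joint passes its speed limit or range.

## Working session

There is one attempt and no reset: what is moved stays moved. The work goes in short steps, Python scripts to look and compute and a tool call to move; the robot and the scene stay as the last step left them, time stands still between calls to the robot, and variables do not carry over. Pictures are saved under pics/ and viewed, at most 10 in all, crops included, and the job is handed in when it is done.

Besides the shell and the picture viewer there is one more tool, called after "Request:" as name(argument=value, ...) on one line, values as JSON. jog_arm: Moves the arm, as the interface text tells. Its arguments: {"type":"object","properties":{"steps":{"type":"array","items":{"type":"array","items":{"type":"number","minimum":-1,"maximum":1}}},"force":{"type":"number"}},"required":["steps"]}

```bash
mkdir -p pics; cat > h.py <<'E'
import numpy as np, cv2
from plant import status, camera, get_calibration, job, finder
def cal(n):
    c=get_calibration(n); R=cv2.Rodrigues(np.array(c['rvec'],float))[0]; return c,R,np.array(c['tvec'],float)
def world(n,d,c=None):
    c,R,t=c or cal(n); v,u=np.mgrid[0:384,0:512]
    P=np.stack([(u-c['cx'])/c['fx']*d,(v-c['cy'])/c['fy']*d,d],-1)
    return (P-t)@R
def proj(n,p):
    c,R,t=cal(n); q=R@np.array(p)+t; return c['fx']*q[0]/q[2]+c['cx'],c['fy']*q[1]/q[2]+c['cy']
def save(f,im): cv2.imwrite(f,im[:,:,::-1])
E
python3 - <<'E'
from h import *
a,d=camera('top'); b,_=camera('scene')
save('pics/a.png',np.hstack([a,b])[:, :] if 0 else cv2.resize(np.vstack([a,b]),(400,600)))
save('pics/top.png',a)
np.save('d.npy',d)
for t in ['bay','gap_mouth','steri_front','wedge','wedge_tip','clip_left_pad','clip_right_pad','bottle','cup','scoop','whisk']:
  for cam in ['top','scene']:
    for m in finder.mark_of(t,cam)[:4]: print(t,cam,round(m['score'],2),np.round(m['position'],3),np.round(proj('top',m['position'])))
W=world('top',d)
for r in finder.outline_of('wedge','top')[:4]:
    g=r['region']; p=W[g]; h=p[:,2].max(); q=(p[p[:,2]>.02,:2]*1000).astype(np.float32); print(r['score'],g.sum(),h,cv2.minAreaRect(q) if len(q) else '')
print(status.read_state())
E
```

```text
bay top 0.35 [ 0.691 -0.328  0.002] [341. 148.]
gap_mouth top 0.85 [ 0.473 -0.026  0.   ] [260. 205.]
gap_mouth scene 0.67 [ 0.479 -0.026 -0.002] [260. 204.]
gap_mouth scene 0.49 [ 0.58   0.471 -0.002] [127. 175.]
steri_front top 0.74 [0.5   0.082 0.002] [231. 198.]
steri_front scene 0.73 [ 0.516 -0.29  -0.001] [331. 195.]
steri_front scene 0.59 [0.497 0.075 0.   ] [233. 199.]
wedge top 0.85 [ 0.518 -0.283 -0.002] [329. 194.]
wedge top 0.67 [ 0.4   -0.495  0.   ] [386. 227.]
wedge top 0.57 [ 0.298 -0.213  0.001] [310. 254.]
wedge top 0.35 [ 0.469 -0.123 -0.002] [286. 207.]
wedge scene 0.87 [ 0.402 -0.496  0.006] [387. 226.]
wedge scene 0.67 [ 0.301 -0.215 -0.   ] [311. 253.]
wedge scene 0.61 [ 0.517 -0.286 -0.001] [330. 195.]
wedge_tip top 0.91 [ 0.471 -0.125 -0.003] [287. 206.]
wedge_tip top 0.76 [ 0.616 -0.45  -0.   ] [374. 169.]
wedge_tip top 0.66 [ 0.422 -0.201 -0.   ] [307. 220.]
wedge_tip scene 0.8 [ 0.421 -0.199  0.001] [307. 220.]
wedge_tip scene 0.78 [ 0.473 -0.126 -0.001] [287. 206.]
wedge_tip scene 0.78 [ 0.613 -0.447  0.001] [373. 170.]
wedge_tip scene 0.25 [ 0.514  0.342
[... 1236 characters left out ...]
67486572265625), 23.44148826599121)
{'time': 1.25, 'qpos': array([-1.17982548e+00,  1.16003492e-01,  1.44160349e+00, -6.69281221e-06,
        1.58401865e+00, -3.77952834e-02]), 'qd': array([-0.0003244 , -0.00188805, -0.00014954,  0.00133307,  0.00024695,
        0.00010061]), 'effort': array([ 3.28700889e-04, -7.31731725e+01, -6.32647133e+01, -2.95415362e-05,
        5.72309309e-04, -3.02960200e-05]), 'tool_pos': array([ 0.28062321, -0.613901  ,  0.23129861]), 'eef_rot': array([-3.06964423e+00, -6.68350258e-01,  1.94493078e-05]), 'ft_force': array([0.65622358, 0.07783138, 0.11132023]), 'torque': array([0.05368436, 0.02091234, 0.01652679]), 'finger_force': 0.0, 'opening': 0.08562472689761516}
```

View pics/top.png

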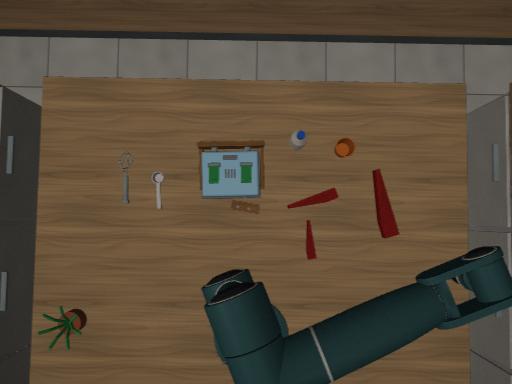

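Three red wedges: small at pixel (310,240), medium at (313,198), large at (385,203). By depth the middle one measures 185 x 40 mm, which fits the description. I'll confirm it in a crop and get the bay's yaw.

```bash
python3 - <<'E'
from h import *
a=cv2.imread('pics/top.png'); cv2.imwrite('pics/c.png',cv2.resize(a[130:265,190:410],(792,486),interpolation=cv2.INTER_CUBIC))
W=world('top',np.load('d.npy'))
hsv=cv2.cvtColor(a,cv2.COLOR_BGR2HSV); m=((hsv[...,1]>130)&((hsv[...,0]<6)|(hsv[...,0]>174))&(hsv[...,2]>60)).astype(np.uint8)
n,l,s,c=cv2.connectedComponentsWithStats(m)
for i in range(1,n):
    if s[i,4]>60:
        q=(W[l==i]*1000); print(c[i],s[i,4],np.percentile(q[:,2],[50,90]),cv2.minAreaRect(q[:,:2].astype(np.float32)))
q=W[130:215,190:275].reshape(-1,3); q=q[(q[:,2]>.12)&(q[:,2]<.145)]; print('lid',cv2.minAreaRect((q[:,:2]*1000).astype(np.float32)))
E
```

```text
[383.53446328 207.70621469] 885 [46.64074581 52.70661574] ((403.903564453125, -279.6799011230469), (243.5423583984375, 484.08172607421875), 23.27092170715332)
[316.57180157 198.45953003] 383 [36.07927119 40.71933818] ((492.1753845214844, -216.52410888671875), (37.947933197021484, 182.16647338867188), 20.03801727294922)
[309.78475336 242.59192825] 223 [27.33585041 32.70891329] ((392.4086608886719, -145.53506469726562), (254.67202758789062, 112.00692749023438), 54.75934982299805)
lid ((579.4061279296875, 79.871337890625), (156.25303649902344, 196.2021942138672), 2.1306252479553223)
```

View pics/c.png

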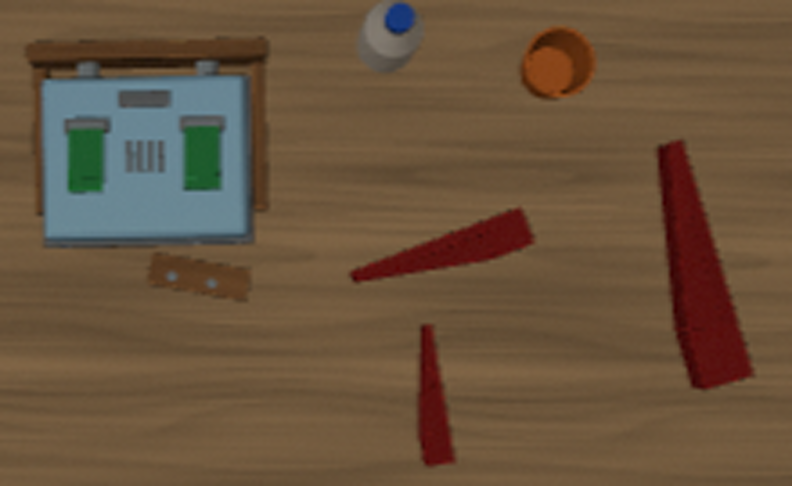

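Request:
jog_arm(steps=[[0,0,0.159,0.23,0.34,0],[0,0,0.159,0.23,0.34,0]])

```text
validation failed for argument at $.st...
```

The crop shows the medium wedge lying with its tip at crop (352,277), toward the cleat, and its head at (525,227). Its height of 36 and length of 185 match, so that's the one. The cleat is at (200,277). Moving above the wedge's head.

Request:
jog_arm(steps=[[0,0,0.148,0.228,0.317,0,1],[0,0,0.148,0.228,0.317,0,1],[0,0,0.148,0.228,0.317,0,1],[0,0,0.148,0.228,0.317,0,1],[0,0,0.148,0.228,0.317,0,1],[0,0,0.148,0.228,0.317,0,1],[0,0,0.148,0.228,0.317,0,1],[0,0,0.148,0.228,0.317,0,1],[0,0,0.148,0.228,0.317,0,1],[0,0,0.148,0.228,0.317,0,1],[0,0,0.148,0.228,0.317,0,1],[0,0,0.148,0.228,0.317,0,1],[0,0,0.148,0.228,0.317,0,1],[0,0,0,0,0,0,1],[0,0,0,0,0,0,1]])

```text
time: 2.5
tool_pos: [0.5185, -0.283, 0.2313]
eef_rot: [1.773, 2.593, -0.0]
ft_force: [-0.5, -0.2, -0.4]
opening: 0.0856
finger_force: 0.0
```

```bash
cat >> h.py <<'E'
def st():
    s=status.read_state(); R=cv2.Rodrigues(np.array(s['eef_rot']))[0]
    print('t',round(s['time'],2),'tcp',np.round(s['tool_pos'],4),'yaw_y',round(float(np.degrees(np.arctan2(R[1,1],R[0,1]))),2),'down',np.round(R[:,2],3),'F',np.round(s['ft_force'],1),'op',round(s['opening'],4),round(s['finger_force'],2),'q',np.round(s['qpos'],2))
def red(im,W):
    hsv=cv2.cvtColor(im,cv2.COLOR_RGB2HSV); m=((hsv[...,1]>130)&((hsv[...,0]<6)|(hsv[...,0]>174))&(hsv[...,2]>40)).astype(np.uint8)
    n,l,s,c=cv2.connectedComponentsWithStats(m)
    for i in range(1,n):
        q=W[l==i]*1000; q=q[(q[:,2]>30)&(q[:,2]<40)]
        if len(q)>300: print('red',np.round(c[i]),s[i,:4],np.median(q[:,2]).round(1),[np.round(x,1) for x in cv2.minAreaRect(q[:,:2].astype(np.float32))])
E
python3 - <<'E'
from h import *
st(); K=cal('wrist'); a,d=camera('wrist'); save('pics/w1.png',a); red(a,world('wrist',d,K))
for t in ['wedge','wedge_tip','gap_mouth','steri_front']:
    for m in finder.mark_of(t,'wrist')[:3]: print(t,round(m['score'],2),np.round(m['position'],4))
E
```

```text
t 2.5 tcp [ 0.5185 -0.283   0.2313] yaw_y 21.27 down [-0. -0. -1.] F [-0.5 -0.2 -0.4] op 0.0856 0.0 q [-0.54 -0.07  1.63 -0.    1.58 -0.91]
red [253. 122.] [235  30  31 157] 35.6 [array([ 493.1, -216.2]), array([ 37.6, 182.7]), np.float64(20.6)]
red [212. 283.] [158 254 110  50] 35.2 [array([ 536. , -447.8]), array([144.4,   2.6]), np.float64(5.7)]
wedge 0.79 [ 0.3005 -0.216  -0.0044]
wedge 0.75 [ 5.182e-01 -2.831e-01  2.000e-04]
wedge 0.71 [ 0.3971 -0.4978 -0.0007]
wedge_tip 0.86 [ 6.117e-01 -4.483e-01  1.000e-04]
wedge_tip 0.82 [ 0.4231 -0.1974  0.0019]
wedge_tip 0.56 [ 4.696e-01 -1.311e-01 -4.000e-04]
```

View pics/w1.png

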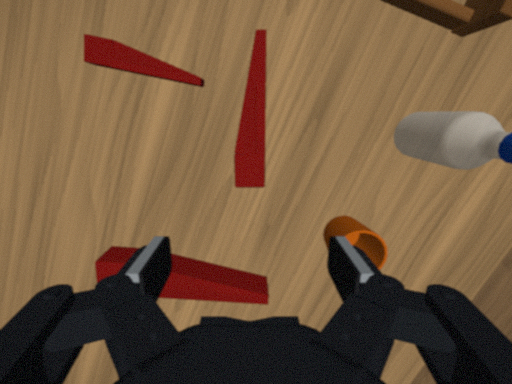

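The picture shows the medium wedge straight ahead, spanning (262,30) to (250,186). The pose agrees to 1–2 mm and the yaw is right, so I'm descending and gripping.

Request:
jog_arm(steps=[[0,0,0,0,0,-0.4,1],[0,0,0,0,0,-0.4,1],[0,0,0,0,0,-0.4,1],[0,0,0,0,0,-0.4,1],[0,0,0,0,0,-0.4,1],[0,0,0,0,0,-0.4,1],[0,0,0,0,0,-0.36,1],[0,0,0,0,0,0,1],[0,0,0,0,0,0,0],[0,0,0,0,0,0,0],[0,0,0,0,0,0,0],[0,0,0,0,0,0,0],[0,0,0,0,0,0,0],[0,0,0,0,0,0,0]], force=40)

```text
time: 3.92
tool_pos: [0.5187, -0.2849, 0.0128]
eef_rot: [1.774, 2.589, -0.0]
ft_force: [-1.8, -0.4, 8.4]
opening: 0.0394
finger_force: 40.8
```

Request:
jog_arm(steps=[[0,0,0,0,0,0.4,0],[0,0,0,0,0,0.4,0],[0,0,-0.104,-0.106,0.392,0,0],[0,0,-0.104,-0.106,0.392,0,0],[0,0,-0.104,-0.106,0.392,0,0],[0,0,-0.104,-0.106,0.392,0,0],[0,0,0,0,0,0,0],[0,0,0,0,0,0,0]])

```text
time: 4.58
tool_pos: [0.484, -0.1578, 0.0758]
eef_rot: [2.17, 2.269, 0.001]
ft_force: [-0.3, -0.3, -1.1]
opening: 0.0396
finger_force: 41.5
```

```bash
python3 - <<'E'
from h import *
st(); K=cal('wrist'); a,d=camera('wrist'); save('pics/w2.png',a); W=world('wrist',d,K); np.save('W2.npy',W)
for t in ['wedge','wedge_tip','gap_mouth','steri_front']:
    for m in finder.mark_of(t,'wrist')[:2]: print(t,round(m['score'],2),np.round(m['position'],4))
hsv=cv2.cvtColor(a,cv2.COLOR_RGB2HSV); m=(hsv[...,1]>130)&((hsv[...,0]<6)|(hsv[...,0]>174))&(hsv[...,2]>40)
q=W[m]*1000; q=q[(np.abs(q[:,0]-485)<60)&(q[:,1]>-200)]; print(np.percentile(q[:,2],[5,50,95]),cv2.minAreaRect(q[q[:,2]>np.percentile(q[:,2],50)-4][:,:2].astype(np.float32)))
# cleat top
p=W.reshape(-1,3)*1000; c=p[(abs(p[:,2]-34)<3)&(p[:,0]>420)&(p[:,0]<510)&(p[:,1]>-40)&(p[:,1]<100)]; print('cleat',len(c)); 
if len(c)>20: print(np.round(cv2.boxPoints(cv2.minAreaRect(c[:,:2].astype(np.float32))),1))
E
```

```text
t 4.58 tcp [ 0.484  -0.1578  0.0758] yaw_y 2.56 down [ 0.002 -0.001 -1.   ] F [-0.3 -0.3 -1.1] op 0.0396 41.54 q [-0.37 -0.17  1.97 -0.    1.33 -0.41]
wedge 0.91 [ 0.301  -0.2154 -0.0027]
wedge 0.83 [ 0.4856 -0.1575  0.0639]
wedge_tip 0.93 [ 0.4224 -0.2011  0.004 ]
gap_mouth 0.81 [ 0.4829 -0.0291 -0.0025]
[97.54369288 98.5859517  99.65181038] ((465.2735900878906, -110.61152648925781), (71.02437591552734, 134.0485382080078), 2.8031866550445557)
cleat 66
[[461.8 -22. ]
 [509.9 -23.4]
 [510.  -21.4]
 [461.8 -20.1]]
```

View pics/w2.png

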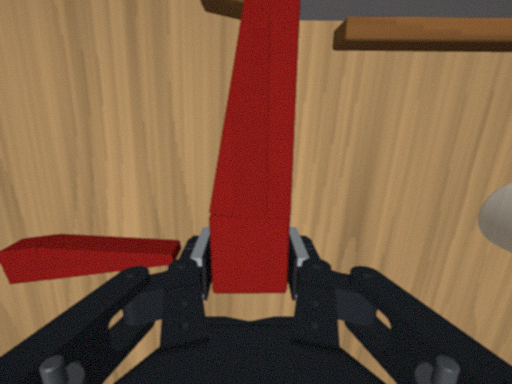

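Request:
jog_arm(steps=[[0,0,0,0,-0.45,0.2,0],[0,0,0,0,-0.45,0.2,0],[0,0,0,0,-0.45,0.2,0],[0,0,0,0,0,0,0],[0,0,0,0,0,0,0]])

```text
time: 5.25
tool_pos: [0.4838, -0.2691, 0.1231]
eef_rot: [2.177, 2.264, 0.0]
ft_force: [-0.8, -0.0, -2.0]
opening: 0.0393
finger_force: 41.6
```

```bash
python3 - <<'E'
from h import *
st(); K=cal('wrist'); a,d=camera('wrist'); save('pics/w3.png',a); W=world('wrist',d,K); np.save('W3.npy',W)
for t in ['wedge','wedge_tip','gap_mouth','steri_front']:
    for m in finder.mark_of(t,'wrist')[:2]: print(t,round(m['score'],2),np.round(m['position'],4))
p=W.reshape(-1,3)*1000
c=p[(abs(p[:,2]-34)<2)&(p[:,0]>420)&(p[:,0]<510)&(p[:,1]>-60)&(p[:,1]<100)]; print('cleat',len(c))
if len(c)>20: print(np.round(cv2.boxPoints(cv2.minAreaRect(c[:,:2].astype(np.float32))),1))
s=p[(p[:,2]>40)&(p[:,2]<125)&(p[:,0]>480)&(p[:,0]<520)&(p[:,1]>-10)&(p[:,1]<200)]; print('front',len(s))
if len(s)>20: print(np.polyfit(s[:,1],s[:,0],1),s.min(0),s.max(0))
E
```

```text
t 5.25 tcp [ 0.4838 -0.2691  0.1231] yaw_y 2.26 down [ 0.001 -0.    -1.   ] F [-0.8 -0.  -2. ] op 0.0393 41.57 q [-0.55 -0.1   1.84 -0.    1.4  -0.59]
wedge 0.88 [ 0.3029 -0.2159 -0.002 ]
wedge 0.62 [ 0.4847 -0.2664  0.1112]
wedge_tip 0.96 [ 6.113e-01 -4.505e-01 -5.000e-04]
wedge_tip 0.89 [ 0.4201 -0.1995  0.0005]
cleat 0
front 0
```

View pics/w3.png

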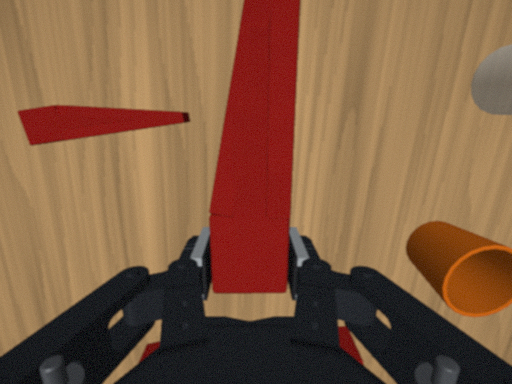

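```bash
python3 - <<'E'
from h import *
for cam in ['top','scene']:
    a,d=camera(cam); p=world(cam,d).reshape(-1,3)*1000
    c=p[(abs(p[:,2]-34)<6)&(p[:,0]>430)&(p[:,0]<505)&(p[:,1]>-45)&(p[:,1]<100)]; print(cam,'cleat',len(c))
    if len(c)>20: print(np.round(cv2.boxPoints(cv2.minAreaRect(c[:,:2].astype(np.float32))),1))
    s=p[(p[:,2]>30)&(p[:,2]<125)&(p[:,0]>480)&(p[:,0]<520)&(p[:,1]>-10)&(p[:,1]<170)]; print('front',len(s))
    if len(s)>20: print(np.polyfit(s[:,1],s[:,0],1),s.min(0),s.max(0))
    for t in ['gap_mouth','steri_front','clip_left_pad','clip_right_pad']:
        for m in finder.mark_of(t,cam)[:2]: print(t,round(m['score'],2),np.round(m['position'],4))
E
```

```text
top cleat 210
[[444.2 -18.2]
 [475.5 -23.4]
 [491.9  76.3]
 [460.6  81.4]]
front 144
[-1.69333302e-03  4.96782748e+02] [480.0699631   -6.87480039  30.00007091] [515.42326868 169.10815775 124.99402672]
gap_mouth 0.9 [ 0.4756 -0.0224  0.0009]
gap_mouth 0.48 [0.5598 0.029  0.1609]
steri_front 0.82 [ 0.5004  0.0821 -0.0011]
clip_left_pad 0.61 [0.5556 0.1394 0.1596]
clip_right_pad 0.55 [0.5596 0.0282 0.1635]
scene cleat 229
[[446.3  98.3]
 [447.2 -21.8]
 [503.5 -21.4]
 [502.7  98.7]]
front 356
[-1.99527141e-02  5.00963477e+02] [480.22558457  -9.84389295  30.2077363 ] [506.66928138 169.95321771 124.9262456 ]
gap_mouth 0.82 [ 0.4785 -0.0265 -0.0024]
gap_mouth 0.18 [0.5631 0.0256 0.1586]
steri_front 0.69 [ 0.4997  0.0752 -0.0007]
clip_left_pad 0.64 [0.5564 0.1418 0.1551]
clip_right_pad 0.44 [0.5619 0.0284 0.1593]
```

Request:
jog_arm(steps=[[0,0,0,0,0.219,-0.338,0],[0,0,0,0,0.219,-0.338,0],[0,0,0,0,0.219,-0.338,0],[0,0,0,0,0.219,-0.33,0],[0,0,0,0,0,0,0],[0,0,0,0,0.167,0,0],[0,0,0,0,0.167,0,0],[0,0,0,0,0.167,0,0],[0,0,0,0,0,0,0],[0,0,0,0,0,0,0]])

```text
time: 6.83
tool_pos: [0.4841, -0.1558, 0.0155]
eef_rot: [2.172, 2.269, 0.0]
ft_force: [0.1, -0.6, -1.8]
opening: 0.0392
finger_force: 45.5
```

Request:
jog_arm(steps=[[0,0,0,0,0,-0.03,0],[0,0,0,0,0,0,0],[0,0,0,0,0,0,0.7],[0,0,0,0,0,0,0.7],[0,0,0,0,0,0,0.7],[0,0,0,0,0,0,0.7],[0,0,0,0,0,0.3,0.7],[0,0,0,0,-0.3,0.4,0.7],[0,0,0,0,-0.4,0.3,0],[0,0,0,0,-0.4,0,0],[0,0,0,0,-0.4,0,0],[0,0,0,0,0,0,0]])

```text
time: 7.83
tool_pos: [0.4837, -0.281, 0.0932]
eef_rot: [2.176, 2.264, -0.001]
ft_force: [-0.3, 0.5, -1.1]
opening: 0.0115
finger_force: 0.0
```

```bash
python3 - <<'E'
from h import *
st(); K=cal('wrist'); a,d=camera('wrist'); save('pics/w4.png',a); red(a,world('wrist',d,K))
t,d=camera('top'); cv2.imwrite('pics/t4.png',cv2.resize(t[130:265,190:410,::-1],(792,486))); red(t,world('top',d))
for cam in ['wrist','top','scene']:
  if cam=='scene': camera(cam)
  for t in ['wedge','wedge_tip']:
    for m in finder.mark_of(t,cam)[:3]: print(cam,t,round(m['score'],2),np.round(m['position'],4))
E
```

```text
t 7.83 tcp [ 0.4837 -0.281   0.0932] yaw_y 2.28 down [ 0.001 -0.002 -1.   ] F [-0.3  0.5 -1.1] op 0.0115 0.0 q [-0.57 -0.06  1.85 -0.    1.35 -0.61]
red [256.  35.] [227   0  59  74] 35.6 [array([ 482.6, -158.2]), array([38.5, 40.9]), np.float64(2.4)]
red [281. 203.] [252 198  50  11] 35.6 [array([481.6, -85.5]), array([ 36.7, 178.7]), np.float64(0.8)]
wrist wedge 0.73 [ 0.484  -0.157  -0.0014]
wrist wedge 0.63 [ 0.3017 -0.2175 -0.0051]
wrist wedge_tip 0.74 [ 0.4209 -0.201   0.0047]
top wedge 0.95 [ 0.3987 -0.4924  0.0039]
top wedge 0.71 [ 0.4818 -0.1567 -0.0027]
top wedge_tip 0.91 [ 0.611  -0.4464 -0.0015]
top wedge_tip 0.82 [ 0.4904  0.0098 -0.0048]
scene wedge 0.82 [ 0.4817 -0.1628  0.0007]
scene wedge 0.63 [ 0.4006 -0.4952  0.0028]
scene wedge 0.6 [ 3.012e-01 -2.151e-01 -1.000e-04]
scene wedge_tip 0.88 [0.4908 0.0053 0.0012]
scene wedge_tip 0.71 [ 0.6118 -0.4477 -0.0012]
scene wedge_tip 0.59 [ 0.419  -0.2012  0.0011]
```

View pics/w4.png

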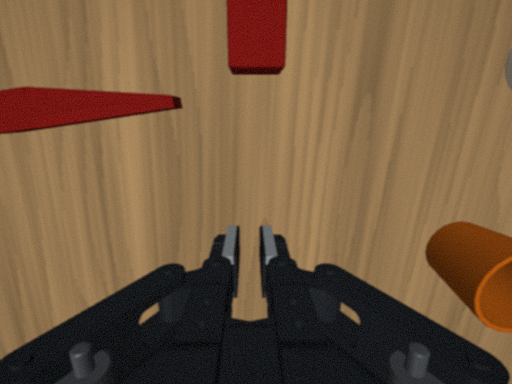

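The wedge lies at about (0.483,-0.158), yaw 2.4°, with its head at picture (257,35) and its tip about 30 mm past the mouth. Next: shut the fingers, go down behind the head and tap.

Request:
jog_arm(steps=[[0,0,0,0.03,0,-0.35,0],[0,0,0,0,0.2,-0.35,0],[0,0,0,0,0.2,-0.28,0],[0,0,0,0,0.2,0,0],[0,0,0,0,0,0,0],[0,0,0,0.01,0.15,0,0],[0,0,0,0.01,0.15,0,0],[0,0,0,0.01,0.15,0,0],[0,0,0,0.01,0.15,0,0],[0,0,0,0.01,0.15,0,0],[0,0,0,0,0,0,0]])

```text
time: 9.2
tool_pos: [0.4905, -0.1666, 0.0145]
eef_rot: [2.172, 2.269, 0.001]
ft_force: [-0.3, -0.0, -0.5]
opening: -0.0
finger_force: 0.0
```

Request:
jog_arm(steps=[[0,0,0,0.01,0.1,0,0],[0,0,0,0.01,0.1,0,0],[0,0,0,0.01,0.1,0,0],[0,0,0,0,0,0,0]])

```text
time: 9.53
tool_pos: [0.4927, -0.1434, 0.0141]
eef_rot: [-2.173, -2.268, -0.0]
ft_force: [-0.6, -0.3, 0.2]
opening: 0.0
finger_force: 0.0
```

Request:
jog_arm(steps=[[0,0,0,0.01,0.1,0,0],[0,0,0,0.01,0.1,0,0],[0,0,0,0,0,0,0]])

```text
time: 9.78
tool_pos: [0.4945, -0.1283, 0.0143]
eef_rot: [2.173, 2.267, -0.0]
ft_force: [-0.1, -1.0, 1.0]
opening: 0.0001
finger_force: 0.1
```

```bash
cat > look.py <<'E'
from h import *
st(); a,d=camera('top'); W=world('top',d); red(a,W)
q=W[130:215,190:275].reshape(-1,3); q=q[(q[:,2]>.12)&(q[:,2]<.145)]; print('lid',cv2.minAreaRect((q[:,:2]*1000).astype(np.float32)))
for cam in ['top','scene']:
  if cam=='scene': camera(cam)
  for t in ['wedge','wedge_tip','steri_front']:
    for m in finder.mark_of(t,cam)[:3]:
        p=np.array(m['position'])
        if abs(p[0]-.485)<.04 and p[1]>-.2: print(cam,t,round(m['score'],2),np.round(p,4))
E
python3 look.py
```

```text
t 9.78 tcp [ 0.4945 -0.1283  0.0143] yaw_y 2.44 down [ 0.001 -0.001 -1.   ] F [-0.1 -1.   1. ] op 0.0001 0.15 q [-0.3  -0.1   2.02 -0.    1.22 -0.35]
lid ((581.6350708007812, 80.23125457763672), (156.25132751464844, 196.35499572753906), 2.290109872817993)
top wedge 0.79 [ 0.4886 -0.0981 -0.0037]
top steri_front 0.92 [0.5029 0.0775 0.0063]
scene wedge 0.58 [ 0.4878 -0.098  -0.0009]
scene wedge_tip 0.84 [0.4957 0.0671 0.0011]
scene steri_front 0.76 [0.4983 0.0749 0.0021]
```

Request:
jog_arm(steps=[[0,0,0,0,0.06,0,0],[0,0,0,0,0.06,0,0],[0,0,0,0,0,0,0]])

```text
time: 10.43
tool_pos: [0.4952, -0.1199, 0.0149]
eef_rot: [2.171, 2.265, -0.0]
ft_force: [5.5, -8.8, -0.5]
opening: 0.0002
finger_force: 4.8
```

Request:
jog_arm(steps=[[0,0,0,0,0.06,0,0],[0,0,0,0,0.06,0,0],[0,0,0,0,0,0,0]])

```text
time: 10.68
tool_pos: [0.4962, -0.111, 0.0156]
eef_rot: [2.169, 2.263, 0.001]
ft_force: [11.4, -15.3, -0.4]
opening: 0.0003
finger_force: 7.9
```

Request:
jog_arm(steps=[[0,0,0,0.03,0.05,0,0],[0,0,0,0.02,0.05,0,0],[0,0,0,0,0,0,0],[0,0,0,0,0,0,0]])

```text
time: 11.02
tool_pos: [0.4985, -0.1019, 0.0144]
eef_rot: [2.173, 2.267, -0.001]
ft_force: [0.8, -5.0, 0.7]
opening: -0.0001
finger_force: 2.7
```

Request:
jog_arm(steps=[[0,0,0,0.02,0.05,0,0],[0,0,0,0.02,0.05,0,0],[0,0,0,0,0,0,0],[0,0,0,0,0,0,0]])

```text
time: 11.35
tool_pos: [0.4992, -0.0992, 0.0142]
eef_rot: [2.171, 2.265, -0.019]
ft_force: [-24.8, -59.2, 8.4]
opening: 0.0004
finger_force: 29.2
```

```bash
python3 look.py
```

```text
t 11.35 tcp [ 0.4992 -0.0992  0.0142] yaw_y 2.43 down [-0.005 -0.012 -1.   ] F [-24.8 -59.2   8.4] op 0.0004 29.22 q [-0.24 -0.1   2.02 -0.01  1.22 -0.28]
lid ((588.70751953125, 80.89095306396484), (157.11099243164062, 194.1737518310547), 0.9369897246360779)
top wedge 0.5 [ 0.4941 -0.0655 -0.0025]
top wedge_tip 0.72 [ 0.5001  0.0982 -0.0007]
top steri_front 0.49 [5.155e-01 3.444e-01 1.000e-04]
scene wedge 0.75 [ 0.4931 -0.0721 -0.0006]
scene steri_front 0.73 [0.5065 0.0753 0.001 ]
```

Tight: the push reached 59 N with no further advance, and the lid moved about 9 mm. Backing off and rising to look at the clips.

Request:
jog_arm(steps=[[0,0,0,-0.03,-0.1,0,0],[0,0,0,0,-0.2,0,0],[0,0,0,0,-0.3,0.1,0],[0,0,0,0,0,0.5,0],[0,0,0,0.1,0,0.5,0],[0,0,0,0.2,0,0.45,0],[0,0,0,0.2,0,0.45,0],[0,0,0,0.2,0,0.45,0],[0,0,0,0.1,0,0.45,0],[0,0,0,0,0,0.3,0],[0,0,0,0,0,0,0],[0,0,0,0,0,0,0]])

```text
time: 12.75
tool_pos: [0.5634, -0.1415, 0.2713]
eef_rot: [2.173, 2.267, 0.002]
ft_force: [0.0, 0.7, -0.8]
opening: 0.0001
finger_force: 0.0
```

```bash
python3 look.py; python3 - <<'E'
from h import *
K=cal('wrist'); a,d=camera('wrist'); save('pics/w5.png',a); W=world('wrist',d,K)
camera('top');camera('scene')
for cam in ['wrist','top','scene']:
  for t in ['clip_left_pad','clip_right_pad']:
    for m in finder.mark_of(t,cam)[:2]: print(cam,t,round(m['score'],2),np.round(m['position'],4))
for cam in ['wrist','top']:
  if cam=='top': a,d=camera('top'); W=world('top',d)
  hsv=cv2.cvtColor(a,cv2.COLOR_RGB2HSV); m=((hsv[...,0]>40)&(hsv[...,0]<80)&(hsv[...,1]>100)).astype(np.uint8)
  n,l,s,c=cv2.connectedComponentsWithStats(m)
  for i in range(1,n):
    p=W[l==i]; p=p[(p[:,2]>.13)&(p[:,2]<.19)]
    if len(p)>40: print(cam,'green',np.round(p.min(0),4),np.round(p.max(0),4),'z(x)',np.round(np.polyfit(p[:,0],p[:,2],1),3),'ymean',p[:,1].mean().round(4))
E
```

```text
t 12.75 tcp [ 0.5634 -0.1415  0.2713] yaw_y 2.43 down [ 0.002 -0.001 -1.   ] F [ 0.   0.7 -0.8] op 0.0001 0.0 q [-0.29 -0.1   1.59  0.    1.64 -0.33]
lid ((587.8181762695312, 80.32221984863281), (156.0730743408203, 196.53126525878906), 2.0961291790008545)
top wedge 0.8 [ 0.4938 -0.0666 -0.0015]
top wedge_tip 0.77 [ 0.5008  0.0978 -0.0021]
scene wedge 0.82 [ 4.942e-01 -7.150e-02 -3.000e-04]
scene wedge_tip 0.63 [ 0.5033  0.0965 -0.0006]
scene steri_front 0.96 [ 0.5072  0.0765 -0.0015]
top clip_left_pad 0.62 [0.5658 0.1368 0.1599]
top clip_right_pad 0.48 [0.5706 0.0276 0.1605]
scene clip_left_pad 0.68 [0.5633 0.1372 0.1572]
scene clip_right_pad 0.51 [0.5699 0.0238 0.1588]
wrist green [0.5557 0.0079 0.1396] [0.6166 0.029  0.1668] z(x) [-0.41   0.393] ymean 0.0165
top green [0.5508 0.1183 0.1368] [0.612  0.152  0.1748] z(x) [-0.43   0.404] ymean 0.1352
top green [0.5559 0.0107 0.1319] [0.6137 0.0427 0.1705] z(x) [-0.378  0.373] ymean 0.0262
top green [-0.0157  0.568   0.1301] [0.1231 0.7085 0.1549] z(x) [0.004 0.139] ymean 0.6451
```

View pics/w5.png

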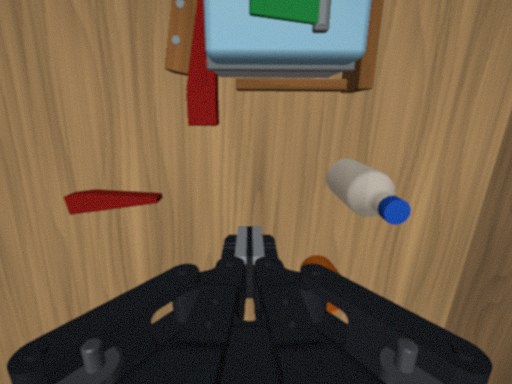

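The picture shows the wedge snug between the cleat and the sterilizer, with its head at (203,110). The right clip is at (285,8), open. Pressing the right clip.

Request:
jog_arm(steps=[[0,0,0,0,0.42,-0.2,0],[0,0,0,0,0.42,-0.2,0],[0,0,0,0,0.42,-0.2,0],[0,0,0,0,0.42,-0.2,0],[0,0,0,0,0.42,-0.2,0],[0,0,0,0,0,0,0],[0,0,0,0,0,-0.2,0],[0,0,0,0,0,-0.1,0],[0,0,0,0,0,-0.1,0],[0,0,0,0,0,-0.1,0],[0,0,0,0,0,-0.1,0],[0,0,0,0,0,-0.05,0],[0,0,0,0,0,0,0]])

```text
time: 14.73
tool_pos: [0.5632, 0.0262, 0.1387]
eef_rot: [2.174, 2.267, 0.0]
ft_force: [-6.5, -0.4, 10.3]
opening: 0.0001
finger_force: 5.0
```

Request:
jog_arm(steps=[[0,0,0,0,0,-0.05,0],[0,0,0,0,0,0,0],[0,0,0,0,0,0,0]])

```text
time: 14.98
tool_pos: [0.5633, 0.0262, 0.1372]
eef_rot: [2.173, 2.266, 0.002]
ft_force: [-17.3, -0.7, 30.5]
opening: -0.0003
finger_force: 15.7
```

Request:
jog_arm(steps=[[0,0,0,0,0,0.2,0],[0,0,0,0,0,0.5,0],[0,0,0,-0.0125,0.46,0,0],[0,0,0,-0.0125,0.46,0,0],[0,0,0,-0.0125,0.46,0,0],[0,0,0,0,0,0,0],[0,0,0,0,0,-0.25,0],[0,0,0,0,0,-0.1,0],[0,0,0,0,0,-0.1,0],[0,0,0,0,0,-0.1,0],[0,0,0,0,0,-0.1,0],[0,0,0,0,0,-0.04,0],[0,0,0,0,0,0,0],[0,0,0,0,0,0,0]])

```text
time: 16.15
tool_pos: [0.5605, 0.1366, 0.1376]
eef_rot: [2.174, 2.266, 0.002]
ft_force: [-13.4, -2.2, 26.8]
opening: 0.0
finger_force: 13.6
```

Both clips are down against the hard stop. Rising clear and checking.

Request:
jog_arm(steps=[[0,0,0,0,0,0.2,0],[0,0,0,0,0,0.5,0],[0,0,0,0,0,0.5,0],[0,0,0,0,-0.4,0.3,0],[0,0,0,0,-0.5,0,0],[0,0,0,0,-0.5,0,0],[0,0,0,0,-0.5,0,0],[0,0,0,0,-0.5,0,0],[0,0,0,0,0,0,0],[0,0,0,0,0,0,0],[0,0,0,0,0,0,0],[0,0,0,0,0,0,0]])

```text
time: 17.15
tool_pos: [0.5601, -0.0544, 0.2548]
eef_rot: [-2.173, -2.268, -0.0]
ft_force: [0.0, -0.4, 0.4]
opening: 0.0001
finger_force: 0.0
```

```bash
python3 look.py; python3 - <<'E'
from h import *
for cam in ['wrist','top']:
  K=cal(cam); a,d=camera(cam); W=world(cam,d,K)
  if cam=='wrist': save('pics/w6.png',a)
  hsv=cv2.cvtColor(a,cv2.COLOR_RGB2HSV); m=((hsv[...,0]>40)&(hsv[...,0]<80)&(hsv[...,1]>100)).astype(np.uint8)
  n,l,s,c=cv2.connectedComponentsWithStats(m)
  for i in range(1,n):
    p=W[l==i]; p=p[(p[:,2]>.12)&(p[:,2]<.19)&(p[:,0]>.4)]
    if len(p)>40: print(cam,np.round(c[i]),'green z',np.percentile(p[:,2],[5,50,95]).round(4),'z(x)',np.round(np.polyfit(p[:,0],p[:,2],1),3))
E
```

```text
t 17.15 tcp [ 0.5601 -0.0544  0.2548] yaw_y 2.46 down [-0.  0. -1.] F [ 0.  -0.4  0.4] op 0.0001 0.0 q [-0.14 -0.13  1.65  0.    1.62 -0.19]
lid ((587.6582641601562, 80.16451263427734), (156.37855529785156, 195.97193908691406), 2.2082600593566895)
top wedge 0.8 [ 0.4889 -0.0702 -0.0037]
top wedge_tip 0.57 [ 0.5025  0.0987 -0.0017]
scene wedge 0.85 [ 0.4929 -0.0723 -0.0005]
scene wedge_tip 0.84 [5.00e-01 9.53e-02 3.00e-04]
scene steri_front 0.61 [5.047e-01 7.830e-02 4.000e-04]
wrist [277. 104.] green z [0.1379 0.1392 0.1413] z(x) [-0.025  0.154]
top [214. 173.] green z [0.1324 0.1397 0.1466] z(x) [-0.019  0.151]
top [242. 173.] green z [0.133  0.1384 0.1472] z(x) [-0.042  0.164]
```

View pics/w6.png

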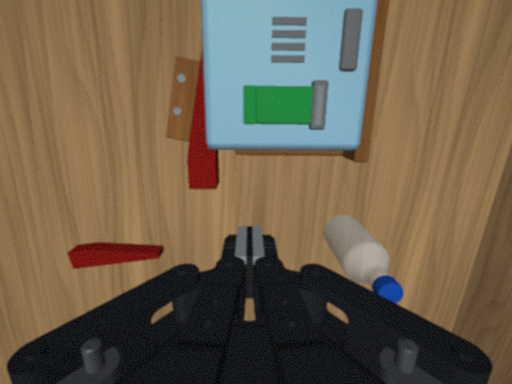

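The right clip lies flat at (277,104), and the slopes measured on both clips are near 0. The wedge sits tight between the cleat at (182,100) and the sterilizer, and the lid is held 8 mm back. Handing in.

```bash
python3 -c "
from plant import job; print(job.sign_off())"
```

```text
the job is handed in; nothing more can be done
None
```

The medium red wedge is driven tight with the sterilizer about 8 mm back, by my camera measurements. Both clips are shut flat and the bystanders weren't touched; I handed the job in at about 17 s, with no verdict returned.

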